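# Set the pipe clamp to its gauge mark

## Robot

A 6-joint arm with a two-finger parallel gripper is mounted at the origin on the work surface. World frame = base frame: x ahead of the robot, y to its left, z up, the work surface at z = 0. Lengths are in mm, angles in degrees, forces in N, time in s.
With the tool pointing down it reaches from about 300 to 850 mm from the base axis. Payload 4.2 kg.
Tool frame: the origin (TCP) lies midway between the tips of the shut fingers; the grasp point (between the pads) lies 19 mm behind it (env.grip_depth is the distance from the TCP to the grasp point, in mm); z points along the fingers, y is the line along which they close (so a half turn about z gives the same grasp; the last joint's range is limited). The gripper opens to 91 mm and grips with 3 to 60 N. Pads are 32 mm wide; open, the fingers measure 118 mm over their backs; the gripper's body (76 mm by 178 mm) begins 60 mm behind the grasp point.
Start: joints at [-68.526, 18.312, 89.639, -0, 72.044, -1.146], TCP at [221.163, -530.783, 213.976] pointing down, gripper open.
Joint ranges: [-177.97, 177.97], [-48.28, 115.42], [12.27, 149.76], [-77.06, 257.06], [2.81, 150.46], [-146.56, 146.56]. Speed limits (degrees/s): [147.25, 147.25, 180, 180, 180, 180].

## Interface

Orientations are given as [roll, pitch, yaw] about the fixed x, y, z axes, in that order (R = Rz(yaw) Ry(pitch) Rx(roll)).
In Python, from workcell import env, eyes gives the robot as it stands.
- The arm moves only by the tool send_rows, never from a script. Its argument "motion" is a list of rows, each a list of 7 numbers: the shift along the world's x, y, z normalised to -1 to 1, where 1 is 0.5 m, then the turn, a rotation vector about the world's x, y, z normalised to -1 to 1, where 1 is 60 degrees, then the opening, from -1 (shut) to 1 (fully open). A call has 1 to 20 rows; each row is the pose to reach, as a shift and turn from the pose commanded when the call began; what a row does not reach only later rows make up. A row lasts 1/8 s, in which the tool goes at most 62.5 mm and 10.7 degrees, less where a joint would pass 70% of its speed; a pose out of reach is approached as far as the arm can. A call with a number of a shift or a turn outside -1 to 1 is refused whole. A call with a gripper value outside its range is refused whole. The fingers move at their own pace and stop on an object; "squeeze" is the grip in N (left out, the last holds). Time passes only in rows, so rows that repeat a pose let the fingers close. It gives the time, the measured TCP pose, the force, the opening and the grip force at its end, in the units of the state.
- env.state(): the state, without advancing time (a new reading comes with each control period).
- eyes.grab_frame(name): name is "scene" or "top" or "wrist"; returns a dict with "pixels" (384x512x3 uint8, red, green, blue), "depth" (384x512 float32, mm along the optical axis (not along the pixel's ray), 0 where there is no reading), "fx", "fy", "cx", "cy" (pixels), "distortion" ([k1, k2, p1, p2, k3] as OpenCV has them; the pictures are not rectified), "R" (3x3) and "t" (3): a world point X has camera coordinates R X + t; the wrist camera has in their place "T_tool_cam" (4x4, takes a point from camera to tool coordinates, whose origin is the TCP and whose axes are the flange's). Camera axes: x right, y down, z forward; pixel columns grow to the right and rows downward; lengths in mm; the calibration is good to about 2 mm. A picture is of the moment at which its call begins: read the wrist's pose just before it.
- env.job_done(): hands the job in; it is judged then, once.
The state is a dict: "time_s": time; "qpos": joint angles; "qvel": joint speeds; "effort": joint torques, N m; "ee_pos": TCP position; "ee_rot": TCP orientation; "force": force on the tool from outside, world axes, zero at the start; "torque": the same for the moment, N m; "gripper_width": finger opening in mm; "gripper_force": force on a finger pad.
Only numpy, scipy, OpenCV 4.12 (cv2) and the standard library are available. Lean on these libraries where they do the work, as an engineer would, in place of code of your own. Each camera call takes 0.05 s, during which the arm holds its last target. There are 200 camera calls.

## Task

On the blue pipe clamp, roll the knurled steel wheel under a fingertip, pressing it only lightly, towards the jaws until the moving jaw has closed up to the gauge mark: its steel face level with the thin upright fin of the gauge. Move the jaw by the wheel alone, never by pushing the jaw itself, pick nothing up and leave the fittings and tools around the clamp where they are. Take the finger away when the jaw is set.

Things in the scene. Friction and masses are not known exactly. Their poses are not given: they have to be found in the camera images.
- clamp: blue cast pipe clamp fixed to the table, base 360 x 90 mm, origin under its centre; x runs along it from the wheel's end to the fixed jaw, z up. Wheel housing: x -145 to -55 mm, y +-34 mm, top 64 mm above the table. Fixed jaw: face at x +125 mm, top 71 mm up. The moving jaw slides between them along x
- wheel: knurled steel adjuster wheel, radius 30 mm, 24 mm wide, upright in the housing's slot, axis level along the clamp's y; origin at its centre, 55 mm above the table. It turns: take directions from clamp. Rolling its top towards the clamp's +x moves the jaw to +x, 15 mm per radian (1 mm for 2 mm of rim); the other way opens it. Several strokes are needed; it stays where it is left
- wheel_top (a point): highest point of the wheel at rest, 85 mm above the table (21 mm above the housing), at clamp x -100, y 0; axes as the clamp's. Does not turn or sink with the wheel. The wheel is sprung on its hub: pressed from above it sinks about 2 mm per 3 N, at most about 8 mm. About 1.5 N along the rim turns it
- jaw: moving jaw of the clamp, blue block 32 x 72 mm, top 72 mm above the table, with a steel plate 84 mm wide on its front (+x) side; it slides along the clamp's x and stays where the wheel leaves it. Origin 19 mm behind (-x of) the plate's front face, at table height. Not to be pushed
- jaw_face (a point): point on the moving jaw: front (+x) face of its steel plate, at the plate's top corner on the gauge's side; axes as the clamp's
- gauge: steel gauge fixed on the clamp's -y edge: saddle block 22 x 16 x 26 mm with a thin upright fin (2.5 mm thick, 71 mm tall) beside the jaw's path; axes as the clamp's, origin at table height below the mark
- gauge_mark (a point): the gauge mark: top of the fin, middle of its thickness, on the side towards the jaw; axes as the clamp's. The jaw is set when jaw_face is at the same clamp x as this point; it starts 22 to 65 mm short of it (towards -x)
- tee: brass tee fitting lying on the table, 56 x 30 mm, 34 mm tall; origin under its centre. A bystander: leave it alone.
- coupling: upright copper coupling (short tube), 32 mm across, 45 mm tall; origin under its centre. A bystander: leave it alone.
- flux: small round jar with a lid, 52 mm across, 45 mm tall; origin under its centre. A bystander: leave it alone.
- driver: screwdriver lying on the table, handle to its own -x; origin under its middle. A bystander: leave it alone.
- soap: clear bottle with black cap, 64 mm across, 190 mm tall; origin under its centre. A bystander: leave it alone.
- cutter: pipe cutter lying flat, 140 x 70 mm, 24 mm tall; origin under the middle of its frame. A bystander: leave it alone.
- tape: ring of white tape lying flat, 90 mm across, 25 mm tall; origin under its centre. A bystander: leave it alone.

How it is judged (in metres and radians):
On the way, in this order (a step that is already met when the one before it is completed fails the run):
1. a fingertip presses on the wheel (contact force between the fingers and wheel above 0.5 N), for 0.05 s.
2. the jaw's face is level with the gauge mark (x of jaw_face in the frame of gauge_mark between -0.003 and 0.003 m), for 0.2 s.
At the end, for the whole second after the job is handed in: the moving jaw's front face is within 3 mm of the gauge mark along the clamp, at rest (all of step 2 and linear speed of jaw below 0.004 m/s); the robot touches nothing.
It fails at once if the jaw is pushed directly (contact force between any of the fingers, the arm and jaw above 2 N).
It fails at once if the wheel is pressed hard or pinched (over 25 N) (contact force between the fingers and wheel above 25 N).
It fails at once if a bystander is moved or lifted (over 25 mm) (distance of any of tee, coupling, flux, driver, soap, cutter, tape from where it was at the start of the episode above 0.025 m).
It also fails if it takes over 48 s, if anything falls off the work surface, if the arm or the gripper's body presses on something with over 40 N, if the wrist force passes 120 N, or if a joint passes its speed limit or range.

## Working session

There is one attempt and no reset: what is moved stays moved. The work goes in short steps, Python scripts to look and compute and a tool call to move; the robot and the scene stay as the last step left them, time stands still between calls to the robot, and variables do not carry over. Pictures are saved under pics/ and viewed, at most 10 in all, crops included, and the job is handed in when it is done.

Besides the shell and the picture viewer there is one more tool, called after "Call:" by a JSON object that holds its "name" and its "arguments", one argument or row to a line. send_rows: Moves the arm, as the interface text tells. Its arguments: {"type":"object","properties":{"motion":{"type":"array"},"squeeze":{"type":"number"}},"required":["motion"]}

```bash
mkdir -p pics; python3 - <<'E'
from workcell import env, eyes
import cv2,numpy as np,pickle
s=env.state();print(s['ee_pos'],s['ee_rot'],s['force'],s['time_s'])
for n in('top','scene'):
    f=eyes.grab_frame(n);pickle.dump(f,open(n+'.pkl','wb'))
    cv2.imwrite(f'pics/{n}.png',cv2.resize(f['pixels'][:,:,::-1],(800,600),interpolation=cv2.INTER_CUBIC))
    print(f['fx'],f['distortion'],f['R'],f['t'])
E
```

```text
[ 220.96382706 -530.28730327  213.11766974] [-1.79897375e+02 -1.71476993e-03  2.26212913e+01] [-0.49884252  0.81372428  0.14293581] 0.0
374.5912795622572 [-0.10774224  0.          0.          0.          0.        ] [[ 0.00777048 -0.99995441  0.00554977]
 [-0.99874205 -0.00803576 -0.04949483]
 [ 0.04953717 -0.00515819 -0.99875896]] [   7.5208944   538.54948369 1162.00747842]
481.78771320130375 [-0.17355909  0.          0.          0.          0.        ] [[-0.67362511  0.7390461   0.00633118]
 [ 0.43837987  0.40644151 -0.80164106]
 [-0.59502295 -0.53723008 -0.59777214]] [ 351.96975474 -191.14221807 1705.08391175]
```

View pics/top.png

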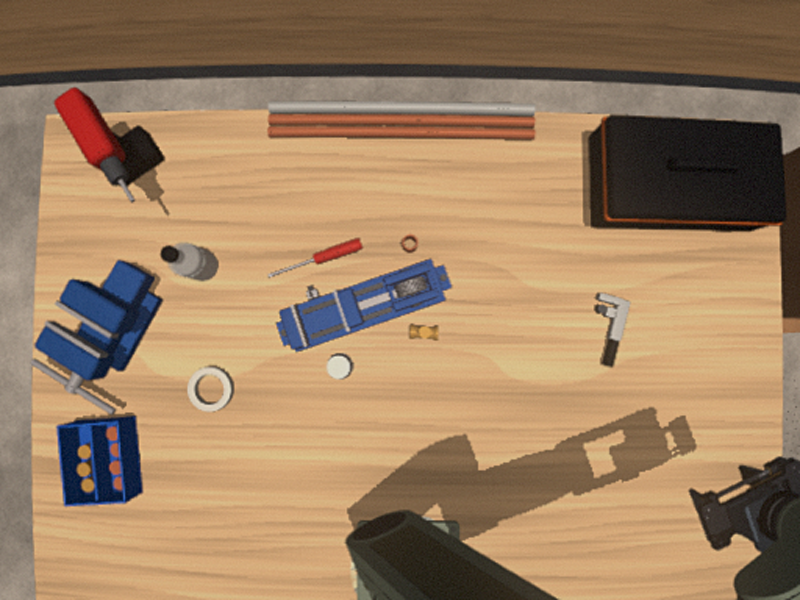

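View pics/scene.png

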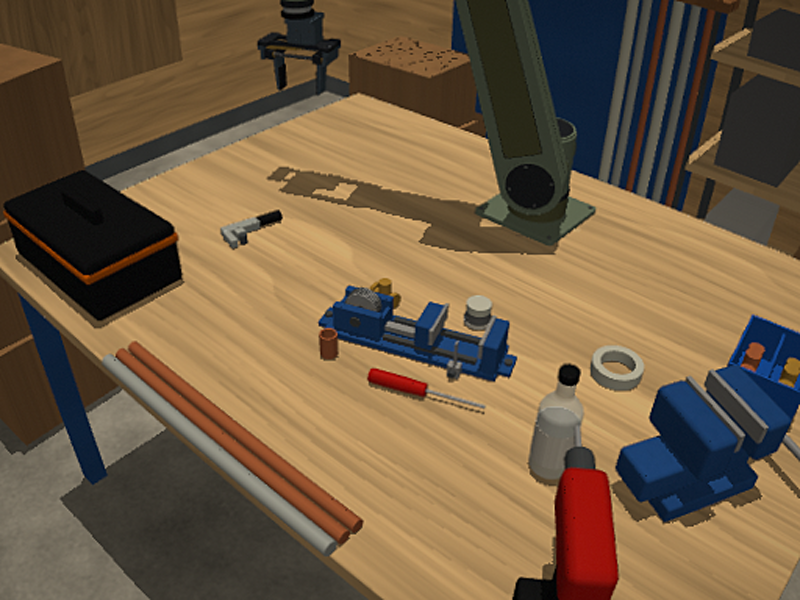

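The top view shows the wheel near (411,288), the moving jaw's plate near (352,309), the gauge near (312,291) and the fixed jaw's face near (300,325). In the scene view the wheel is near (365,297). I'll work out rough positions and then move the wrist camera in closer.

```bash
cat > h.py <<'E'
import numpy as np,cv2
from scipy.spatial.transform import Rotation as Ro
def K(f): return np.array([[f['fx'],0,f['cx']],[0,f['fy'],f['cy']],[0,0,1.]])
def ray(f,p):
    d=cv2.undistortPoints(np.array([[p]],float),K(f),np.array(f['distortion'],float))[0,0]
    if 'pose' in f:
        pos,rot=f['pose']; Rt=Ro.from_euler('xyz',rot,degrees=True).as_matrix(); T=np.array(f['T_tool_cam'])
        return Rt@T[:3,3]+pos, Rt@T[:3,:3]@np.array([d[0],d[1],1])
    R=np.array(f['R']);t=np.array(f['t']); return -R.T@t, R.T@np.array([d[0],d[1],1])
def atz(f,p,z):
    o,d=ray(f,p); return o+d*(z-o[2])/d[2]
def tri(f,p,g,q):
    o,d=ray(f,p);a,b=ray(g,q);d=d/np.linalg.norm(d);b=b/np.linalg.norm(b)
    s=np.linalg.lstsq(np.c_[d,-b],a-o,rcond=None)[0];P=o+s[0]*d;Q=a+s[1]*b
    return (P+Q)/2,np.linalg.norm(P-Q)
E
python3 - <<'E'
import pickle;from h import *
t=pickle.load(open('top.pkl','rb'));s=pickle.load(open('scene.pkl','rb'));k=.64
print('wheel',atz(t,(411*k,288*k),85),tri(t,(411*k,288*k),s,(365*k,290*k)))
for n,p,z in(('platetop',(345,310),72),('gauge',(312,288),71),('fixed',(300,325),71),('endW',(447,275),10),('endF',(283,336),10)):print(n,atz(t,(p[0]*k,p[1]*k),z))
from workcell import eyes
f=eyes.grab_frame('wrist');print(f['T_tool_cam'],f['fx'],f['distortion'])
E
```

```text
wheel [565.30000052  -2.17639131  85.        ] (array([565.35574763,  -1.85818654,  79.56226023]), np.float64(1.104515345574604))
platetop [523.22362487 123.19045901  72.        ]
gauge [564.90629319 187.17948913  71.        ]
fixed [493.86416718 209.13086922  71.        ]
endW [598.05312818 -76.1336423   10.        ]
endF [472.11731009 253.74655146  10.        ]
[[ 1.25040331e-03 -9.59020833e-01 -2.83332804e-01  7.95786544e+01]
 [ 9.99999216e-01  1.21609739e-03  2.96963847e-04  1.62627328e-01]
 [ 5.97657667e-05 -2.83332953e-01  9.59021602e-01 -1.71747277e+02]
 [ 0.00000000e+00  0.00000000e+00  0.00000000e+00  1.00000000e+00]] 325.4107621572755 [-0.0877521  0.         0.         0.         0.       ]
```

Call:
{"name": "send_rows", "arguments": {
  "motion": [
    [0.08,0.15,0.01,0,0,0.17,-1],
    [0.17,0.3,0.02,0,0,0.35,-1],
    [0.25,0.45,0.03,0,0,0.52,-1],
    [0.34,0.61,0.04,0,0,0.7,-1],
    [0.42,0.75,0.04,0,0,0.85,-1],
    [0.5,0.9,0.04,0,0,1,-1],
    [0.57,1.0,0.04,0,0,1,-1],
    [0.6,1.0,0.04,0,0,1,-1],
    [0.64,1.0,0.04,0,0,1,-1],
    [0.64,1.0,0.04,0,0,1,-1]
  ],
  "squeeze": 10
}}

```text
time_s: 1.4
ee_pos: [542.7, -28.3, 233.6]
ee_rot: [180.0, -0.0, 82.8]
force: [-0.1, -0.5, 0.6]
gripper_width: 0.9
gripper_force: 0.0
```

Call:
{"name": "send_rows", "arguments": {
  "motion": [
    [0.02,0.12,0,0,0,0.16,-1],
    [0.04,0.22,0,0,0,0.32,-1],
    [0.04,0.22,0,0,0,0.48,-1],
    [0.04,0.22,0,0,0,0.48,-1],
    [0.04,0.22,0,0,0,0.48,-1]
  ]
}}

```text
time_s: 2.02
ee_pos: [561.0, 78.7, 233.8]
ee_rot: [-180.0, -0.0, 111.2]
force: [0.3, 0.0, 0.6]
gripper_width: 0.3
gripper_force: 0.0
```

```bash
cat > snap.py <<'E'
import sys,pickle,cv2;from workcell import env,eyes
n=sys.argv[1];s=env.state();f=eyes.grab_frame('wrist');f['pose']=(s['ee_pos'],s['ee_rot'])
pickle.dump(f,open(n+'.pkl','wb'));cv2.imwrite(f'pics/{n}.png',cv2.resize(f['pixels'][:,:,::-1],(800,600),interpolation=cv2.INTER_CUBIC))
print(s['time_s'],s['ee_pos'],s['ee_rot'],s['force'],s['gripper_width'])
E
python3 snap.py w1
```

```text
2.025 [560.98879001  78.74764725 233.82545646] [-1.79982520e+02 -1.09727154e-03  1.11245575e+02] [0.32347975 0.03414357 0.64377496] 0.26121299979505047
```

View pics/w1.png

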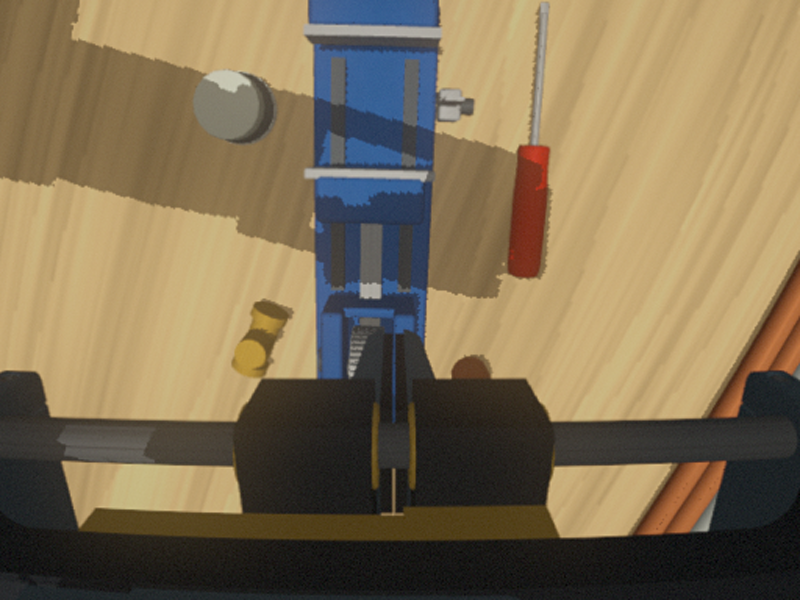

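The wrist view shows the jaw plate's top near v=173 (u 305–432), the gauge near (452,105), the fixed jaw's plate near v=33 and the wheel near (363,350). I'll enlarge the area around the jaw and gauge.

```bash
python3 - <<'E'
import pickle,cv2
f=pickle.load(open('w1.pkl','rb'));p=f['pixels'][6:126,185:315,::-1]
cv2.imwrite('pics/c1.png',cv2.resize(p,None,fx=5,fy=5,interpolation=cv2.INTER_CUBIC))
E
```

```text
(no output)
```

View pics/c1.png

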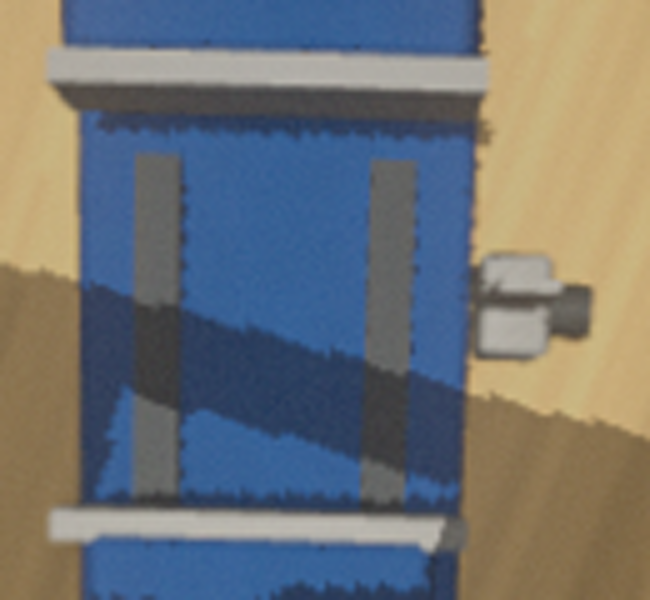

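```bash
python3 - <<'E'
import pickle;from h import *
f=pickle.load(open('w1.pkl','rb'));t=pickle.load(open('top.pkl','rb'))
c=lambda u,v:(185+u/5-.4,6+v/5-.4)
P={n:atz(f,c(*p),z) for n,p,z in(('fixL',(50,85),71),('fixR',(487,92),71),('jawL',(50,507),72),('jawR',(465,516),72),('finA',(560,288),71),('finB',(490,285),71))}
y=P['jawL']-P['jawR']+P['fixL']-P['fixR'];y[2]=0;y/=np.linalg.norm(y);x=np.array([y[1],-y[0],0])
print('yaw',np.degrees(np.arctan2(x[1],x[0])))
mid=(P['fixL']+P['fixR'])/2; o=mid-125*x;o[2]=0
for k,p in P.items():print(k,p.round(1),((p-o)@x).round(1),((p-o)@y).round(1))
print('origin',o,'wheeltop',o-100*x)
# wheel as seen: wrist px
for p in((352,350),(375,325)):q=atz(f,(p[0]*.64,p[1]*.64),80);print((q-o)@x,(q-o)@y)
q=atz(t,(411*.64,288*.64),85);print('top wheel',(q-o)@x,(q-o)@y)
print('height chk',tri(f,c(487,92),t,(291*.64,315*.64)))
E
```

```text
yaw 110.09790488395592
fixL [456.1 196.   71. ] 124.9 41.7
fixR [534.3 224.8  71. ] 125.1 -41.7
jawL [482.4 121.   72. ] 45.4 42.7
jawR [560.6 149.4  72. ] 45.2 -40.5
finA [561.3 196.7  71. ] 89.5 -57.4
finB [548.4 192.2  71. ] 89.6 -43.7
origin [538.16477525  93.00761491   0.        ] wheeltop [572.52731073  -0.90306689   0.        ]
-76.58041020595346 11.36902036420768
-57.91814956640996 -4.31028156494137
top wheel -98.7123006179898 7.224762849241016
height chk (array([ 531.67029233,  313.1542687 , -364.20336949]), np.float64(15.621377196202834))
```

Call:
{"name": "send_rows", "arguments": {
  "motion": [
    [0.02,-0.09,0,0,0,-0.018,-1],
    [0.031,-0.182,-0.04,0,0,-0.018,-1],
    [0.031,-0.182,-0.12,0,0,-0.018,-1],
    [0.031,-0.182,-0.2,0,0,-0.018,-1],
    [0.031,-0.182,-0.26,0,0,-0.018,-1],
    [0.031,-0.182,-0.28,0,0,-0.018,-1],
    [0.031,-0.182,-0.288,0,0,-0.018,-1],
    [0.031,-0.182,-0.288,0,0,-0.018,-1],
    [0.031,-0.182,-0.294,0,0,-0.018,-1],
    [0.031,-0.182,-0.298,0,0,-0.018,-1],
    [0.031,-0.182,-0.3,0,0,-0.018,-1],
    [0.031,-0.182,-0.3,0,0,-0.018,-1]
  ]
}}

```text
time_s: 3.58
ee_pos: [576.8, -11.8, 84.1]
ee_rot: [180.0, 0.0, 110.3]
force: [-0.4, 0.4, 0.9]
gripper_width: 0.2
gripper_force: 0.3
```

Call:
{"name": "send_rows", "arguments": {
  "motion": [
    [0,0,-0.004,0,0,0,-1],
    [0,0,-0.008,0,0,0,-1],
    [0,0,-0.008,0,0,0,-1]
  ]
}}

```text
time_s: 3.95
ee_pos: [576.9, -11.8, 80.5]
ee_rot: [180.0, 0.0, 110.3]
force: [-0.5, -0.3, 6.9]
gripper_width: 0.4
gripper_force: 2.9
```

Call:
{"name": "send_rows", "arguments": {
  "motion": [
    [-0.003,0.008,0,0,0,0,-1],
    [-0.006,0.016,0,0,0,0,-1],
    [-0.009,0.024,0,0,0,0,-1],
    [-0.012,0.032,0,0,0,0,-1],
    [-0.015,0.04,0,0,0,0,-1],
    [-0.018,0.049,0,0,0,0,-1],
    [-0.018,0.049,0,0,0,0,-1]
  ]
}}

```text
time_s: 4.82
ee_pos: [568.2, 12.6, 80.7]
ee_rot: [179.9, 0.1, 110.4]
force: [-0.8, -0.3, 5.9]
gripper_width: 0.4
gripper_force: 2.7
```

```bash
python3 snap.py w2
```

```text
4.825 [568.19505216  12.61199162  80.70502969] [1.79919606e+02 6.79790193e-02 1.10372692e+02] [-0.80783863 -0.27430453  5.87996238] 0.39856497797459023
```

View pics/w2.png

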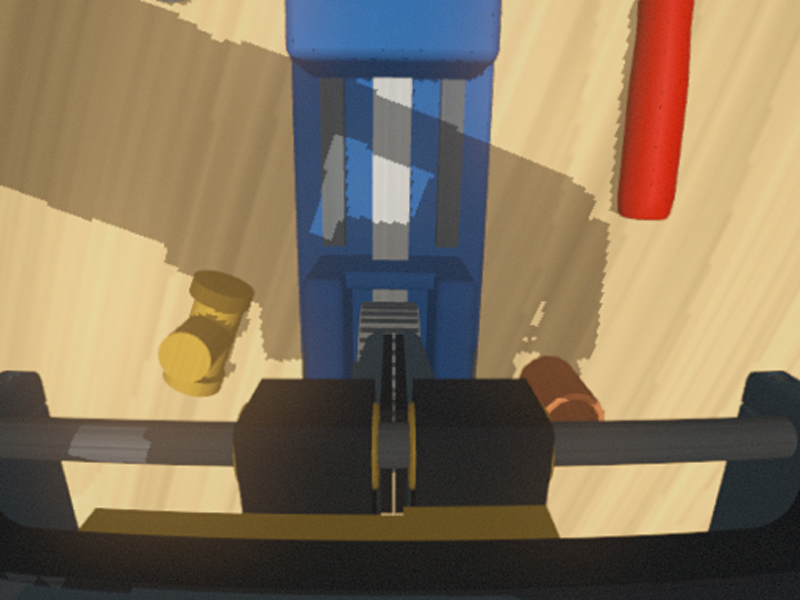

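Jaw moved ahead, with its rear top edge now near v=58. The fingers sit centred on the wheel. Next come strokes 2 and 3.

Call:
{"name": "send_rows", "arguments": {
  "motion": [
    [0,0,0.016,0,0,0,-1],
    [0,0,0.03,0,0,0,-1],
    [0.018,-0.049,0.03,0,0,0,-1],
    [0.018,-0.049,0.03,0,0,0,-1],
    [0.018,-0.049,0.012,0,0,0,-1],
    [0.018,-0.049,0.006,0,0,0,-1],
    [0.018,-0.049,0,0,0,0,-1],
    [0.018,-0.049,0,0,0,0,-1],
    [0.015,-0.041,0,0,0,0,-1],
    [0.012,-0.033,0,0,0,0,-1],
    [0.009,-0.025,0,0,0,0,-1],
    [0.006,-0.016,0,0,0,0,-1],
    [0.003,-0.008,0,0,0,0,-1],
    [0,0,0,0,0,0,-1],
    [0,0,0,0,0,0,-1]
  ]
}}

```text
time_s: 6.75
ee_pos: [567.5, 12.8, 80.7]
ee_rot: [180.0, 0.0, 110.4]
force: [-1.5, -2.0, 5.4]
gripper_width: 0.3
gripper_force: 2.8
```

Call:
{"name": "send_rows", "arguments": {
  "motion": [
    [0,0,0.016,0,0,0,-1],
    [0,0,0.03,0,0,0,-1],
    [0.018,-0.049,0.03,0,0,0,-1],
    [0.018,-0.049,0.03,0,0,0,-1],
    [0.018,-0.049,0.012,0,0,0,-1],
    [0.018,-0.049,0.006,0,0,0,-1],
    [0.018,-0.049,0,0,0,0,-1],
    [0.018,-0.049,0,0,0,0,-1],
    [0.015,-0.041,0,0,0,0,-1],
    [0.012,-0.033,0,0,0,0,-1],
    [0.009,-0.025,0,0,0,0,-1],
    [0.006,-0.016,0,0,0,0,-1],
    [0.003,-0.008,0,0,0,0,-1],
    [0,0,0,0,0,0,-1],
    [0,0,0,0,0,0,-1]
  ]
}}

```text
time_s: 8.62
ee_pos: [567.6, 12.9, 80.7]
ee_rot: [180.0, 0.0, 110.4]
force: [-2.4, -0.5, 6.2]
gripper_width: 0.7
gripper_force: 2.8
```

Call:
{"name": "send_rows", "arguments": {
  "motion": [
    [0,0,0.08,0,0,0,-1],
    [0,0,0.2,0,0,0,-1],
    [-0.017,0.09,0.27,0,0,0,-1],
    [-0.035,0.184,0.27,0,0,0,-1],
    [-0.035,0.184,0.27,0,0,0,-1],
    [-0.035,0.184,0.27,0,0,0,-1]
  ]
}}

```text
time_s: 9.38
ee_pos: [549.8, 104.6, 214.4]
ee_rot: [-179.9, 0.0, 110.4]
force: [-0.8, -0.2, -0.3]
gripper_width: 0.8
gripper_force: 0.0
```

```bash
python3 snap.py w3; python3 - <<'E'
import pickle,cv2
f=pickle.load(open('w3.pkl','rb'));p=f['pixels'][50:170,175:335,::-1]
cv2.imwrite('pics/c3.png',cv2.resize(p,None,fx=5,fy=5,interpolation=cv2.INTER_CUBIC))
E
```

```text
9.375 [549.83847818 104.58628974 214.4092615 ] [-1.79941811e+02  2.25952703e-02  1.10386262e+02] [-0.81144436 -0.17596787 -0.32891351] 0.7563048340419971
```

View pics/c3.png

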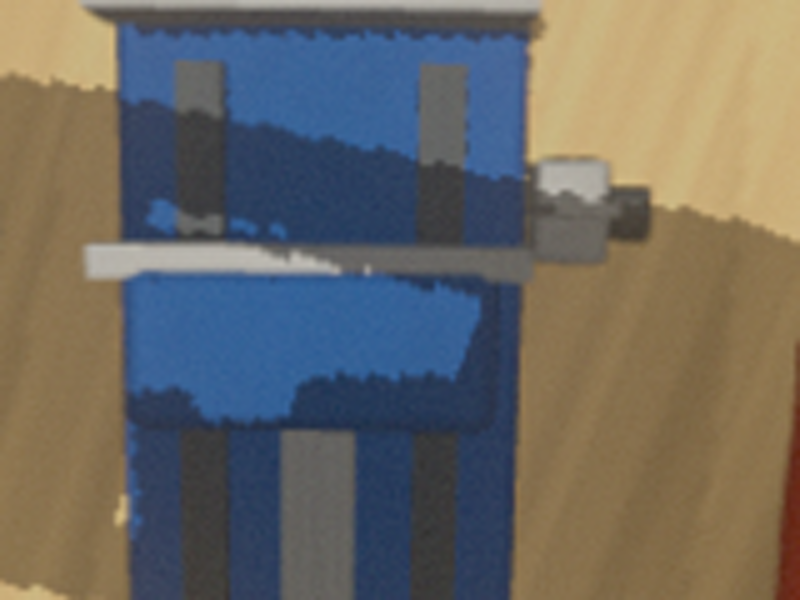

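Jaw plate's front edge is at v≈242–246 and the fin is faint in shadow near v≈208. I'll enhance the contrast on the fin.

```bash
python3 - <<'E'
import pickle,cv2,numpy as np
f=pickle.load(open('w3.pkl','rb'));p=f['pixels'][78:112,270:310,::-1]
p=cv2.resize(p,None,fx=15,fy=15,interpolation=cv2.INTER_CUBIC)
cv2.imwrite('pics/c4.png',np.clip(p.astype(float)*1.6-60,0,255).astype('uint8'))
E
```

```text
(no output)
```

View pics/c4.png

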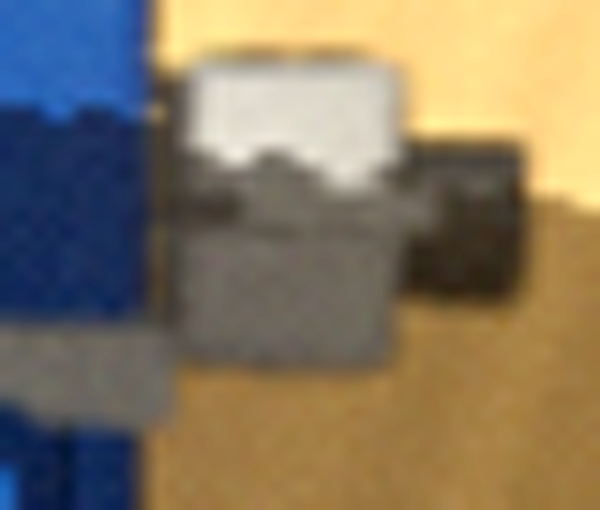

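```bash
python3 - <<'E'
import pickle;from h import *
f=pickle.load(open('w3.pkl','rb'));a=np.radians(110.1);x=np.array([np.cos(a),np.sin(a),0])
o=np.array([538.16,93.0,0])
for n,p,z in(('jawR',(280,99),72),('jawL',(192,98.),72),('fin',(292,91.3),71)):q=atz(f,p,z)-o;print(n,q@x,q@np.array([-x[1],x[0],0]))
E
```

```text
jawR 82.74521685678432 -40.29032789424573
jawL 83.33764742118002 42.24270626658538
fin 89.89602851043125 -51.423479593791534
```

Gap is about 7.1 mm. The first three strokes gave about 0.95 of nominal, so I'll make a 15 mm rim stroke.

Call:
{"name": "send_rows", "arguments": {
  "motion": [
    [0.025,-0.11,0,0,0,0,-1],
    [0.05,-0.225,-0.06,0,0,0,-1],
    [0.05,-0.225,-0.16,0,0,0,-1],
    [0.05,-0.225,-0.24,0,0,0,-1],
    [0.05,-0.225,-0.258,0,0,0,-1],
    [0.05,-0.225,-0.264,0,0,0,-1],
    [0.05,-0.225,-0.27,0,0,0,-1],
    [0.05,-0.225,-0.27,0,0,0,-1],
    [0.048,-0.219,-0.27,0,0,0,-1],
    [0.046,-0.213,-0.27,0,0,0,-1],
    [0.044,-0.207,-0.27,0,0,0,-1],
    [0.042,-0.201,-0.27,0,0,0,-1],
    [0.04,-0.197,-0.27,0,0,0,-1],
    [0.04,-0.197,-0.27,0,0,0,-1],
    [0.04,-0.197,-0.27,0,0,0,-1]
  ]
}}

```text
time_s: 11.3
ee_pos: [570.9, 6.6, 80.8]
ee_rot: [179.9, 0.0, 110.4]
force: [-1.0, -1.4, 5.4]
gripper_width: 0.5
gripper_force: 2.7
```

Call:
{"name": "send_rows", "arguments": {
  "motion": [
    [0,0,0.08,0,0,0,-1],
    [0,0,0.2,0,0,0,-1],
    [-0.02,0.1,0.27,0,0,0,-1],
    [-0.04,0.197,0.27,0,0,0,-1],
    [-0.04,0.197,0.27,0,0,0,-1],
    [-0.04,0.197,0.27,0,0,0,-1]
  ]
}}

```text
time_s: 12.05
ee_pos: [550.0, 104.8, 214.4]
ee_rot: [-180.0, 0.0, 110.4]
force: [-0.4, -0.3, 0.2]
gripper_width: 0.9
gripper_force: 0.0
```

```bash
python3 snap.py w5; python3 - <<'E'
import pickle,cv2,numpy as np
f=pickle.load(open('w5.pkl','rb'));p=f['pixels'][73:113,257:310,::-1]
p=cv2.resize(p,None,fx=15,fy=15,interpolation=cv2.INTER_CUBIC)
cv2.imwrite('pics/c5.png',np.clip(p.astype(float)*1.6-60,0,255).astype('uint8'))
E
```

```text
12.05 [550.00148468 104.81337681 214.44354232] [-1.79969778e+02  7.80508884e-03  1.10388469e+02] [-0.37227797 -0.31993476  0.20574938] 0.8870509009698826
```

View pics/c5.png

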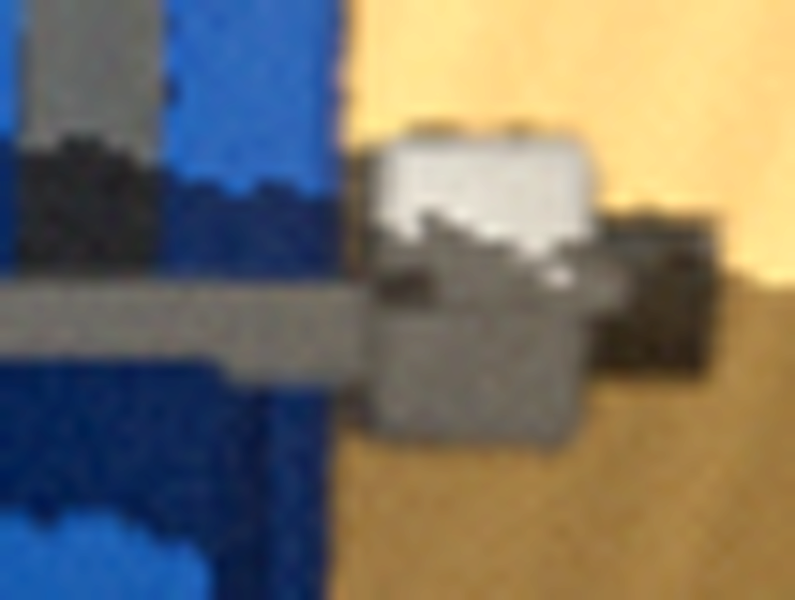

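The jaw's front edge is at v≈280 and the fin's centre at v≈287, so they are level to within about 0.5 mm. The finger is clear, so I'll hand it in.

```bash
python3 -c "
from workcell import env
print(env.job_done())"
```

```text
the job is handed in; nothing more can be done
None
```

The jaw is set level with the gauge fin, to within about 0.5 mm by the last wrist picture, after four light wheel strokes with 5–7 N measured on the tool; the finger is clear and the job is handed in at about 12 s, with no verdict returned.

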